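# Find the rocking corner of the plate and shim it

### The job

The aluminium plate has to stand firm before the test device goes on it, but one of its corners rocks. With the fingertips press the white marks at its corners, one after another, until you find the one that gives, and push that corner right down to its stop; then press the red shim tab beside that same corner down until it lies flat on its ledge, and leave the other three tabs standing. Only press: do not lift the plate or shove it aside, and leave the things around it alone.

Things in the scene. Friction and masses are not known exactly. Their poses are not given: they have to be found in the camera images.
- frame: fixed grey frame lying on the table, 170 (x) x 310 (y) x 10 mm; origin at the centre of its underside; x points away from the robot, y to the left (turned by up to 0.2 rad). Each corner has a dark ledge (top 18 mm above the table) under a red shim tab
- plate: loose aluminium plate, 150 (x) x 190 (y) x 12 mm, 1.2 kg, on a centre pad and four black feet; green level in its middle; origin at the centre of its underside, 26 mm above the table; axes as the frame's. One foot, which the eye cannot tell, is soft: pressed there with over about 4 N the corner sinks 5 mm to a stop, and rises again when let go. The other corners stand firm under 20 N
- corner_nl (a point): middle of the white press mark (16 mm across) on the plate's top at the near left corner (as seen from the robot), straight above the foot, 38 mm above the table, 15 mm in from the plate's edges
- corner_nr (a point): middle of the white press mark (16 mm across) on the plate's top at the near right corner (as seen from the robot), straight above the foot, 38 mm above the table, 15 mm in from the plate's edges
- corner_fl (a point): middle of the white press mark (16 mm across) on the plate's top at the far left corner (as seen from the robot), straight above the foot, 38 mm above the table, 15 mm in from the plate's edges
- corner_fr (a point): middle of the white press mark (16 mm across) on the plate's top at the far right corner (as seen from the robot), straight above the foot, 38 mm above the table, 15 mm in from the plate's edges
- tab_nl (a point): press point on top of the red shim tab of the near left corner: tab 28 (x) x 40 (y) x 4 mm, sticking out to the left (+y of the frame) beside the plate; the point lies 32 mm outboard of its hinge and 36 mm outboard of the plate's edge. It is 22 mm above the table once the tab is flat, about 38 mm while it stands up
- shim_nl (a joint): angle of the near left shim tab, rad: 0 = flat on its ledge (a hard stop), about 0.55 = standing up as found. Stiff hinge: it takes about 5 N at the press point to push down and stays where it is left. Flat, its inner end stands right under the plate and props that corner
- witness_nl (a joint): yellow witness slide under the near left corner of the plate, m: how far the corner has pushed it down; 0 at first, about 0.004 once the corner has been rocked fully down; it stays down. A firm corner leaves it below 0.001
- tab_nr (a point): press point on top of the red shim tab of the near right corner: tab 28 (x) x 40 (y) x 4 mm, sticking out to the right (-y of the frame) beside the plate; the point lies 32 mm outboard of its hinge and 36 mm outboard of the plate's edge. It is 22 mm above the table once the tab is flat, about 38 mm while it stands up
- shim_nr (a joint): angle of the near right shim tab, rad: 0 = flat on its ledge (a hard stop), about 0.55 = standing up as found. Stiff hinge: it takes about 5 N at the press point to push down and stays where it is left. Flat, its inner end stands right under the plate and props that corner
- witness_nr (a joint): yellow witness slide under the near right corner of the plate, m: how far the corner has pushed it down; 0 at first, about 0.004 once the corner has been rocked fully down; it stays down. A firm corner leaves it below 0.001
- tab_fl (a point): press point on top of the red shim tab of the far left corner: tab 28 (x) x 40 (y) x 4 mm, sticking out to the left (+y of the frame) beside the plate; the point lies 32 mm outboard of its hinge and 36 mm outboard of the plate's edge. It is 22 mm above the table once the tab is flat, about 38 mm while it stands up
- shim_fl (a joint): angle of the far left shim tab, rad: 0 = flat on its ledge (a hard stop), about 0.55 = standing up as found. Stiff hinge: it takes about 5 N at the press point to push down and stays where it is left. Flat, its inner end stands right under the plate and props that corner
- witness_fl (a joint): yellow witness slide under the far left corner of the plate, m: how far the corner has pushed it down; 0 at first, about 0.004 once the corner has been rocked fully down; it stays down. A firm corner leaves it below 0.001
- tab_fr (a point): press point on top of the red shim tab of the far right corner: tab 28 (x) x 40 (y) x 4 mm, sticking out to the right (-y of the frame) beside the plate; the point lies 32 mm outboard of its hinge and 36 mm outboard of the plate's edge. It is 22 mm above the table once the tab is flat, about 38 mm while it stands up
- shim_fr (a joint): angle of the far right shim tab, rad: 0 = flat on its ledge (a hard stop), about 0.55 = standing up as found. Stiff hinge: it takes about 5 N at the press point to push down and stays where it is left. Flat, its inner end stands right under the plate and props that corner
- witness_fr (a joint): yellow witness slide under the far right corner of the plate, m: how far the corner has pushed it down; 0 at first, about 0.004 once the corner has been rocked fully down; it stays down. A firm corner leaves it below 0.001
- case: dark blue closed case, 71x118x30 mm, loose bystander; origin at the centre of its underside; to be left alone
- tin: round white tin, 57 mm across, 38 mm high, loose bystander; origin at the centre of its underside; to be left alone
- bottle: white squeeze bottle, 54 mm across, 158 mm high, loose bystander; origin at the centre of its underside; to be left alone

How it is judged (in metres and radians):
On the way:
1. the rocking corner has been pressed down to its stop (its witness slide is down by more than 2.5 mm) while all shim tabs still stand (value of joint any of witness_nl, witness_nr, witness_fl, witness_fr above 0.0025 m and value of joint each of shim_nl, shim_nr, shim_fl, shim_fr above 0.4 rad), for 0.05 s.
At the end, for the whole second after the job is handed in: the shim tab of the corner that rocked is flat (under 0.1 rad), the other three still stand (over 0.4 rad), and the plate lies level (within 0.02 rad) and at rest on its feet, within 15 mm of the frame's middle (((value of joint witness_nl above 0.0025 m and value of joint shim_nl below 0.1 rad and value of joint each of shim_nr, shim_fl, shim_fr above 0.4 rad) or (value of joint witness_nr above 0.0025 m and value of joint shim_nr below 0.1 rad and value of joint each of shim_nl, shim_fl, shim_fr above 0.4 rad) or (value of joint witness_fl above 0.0025 m and value of joint shim_fl below 0.1 rad and value of joint each of shim_nl, shim_nr, shim_fr above 0.4 rad) or (value of joint witness_fr above 0.0025 m and value of joint shim_fr below 0.1 rad and value of joint each of shim_nl, shim_nr, shim_fl above 0.4 rad)) and angle between plate's own z axis and vertical below 0.02 rad and z of plate in the frame of frame between 0.0235 and 0.0285 m and horizontal distance between plate and frame below 0.015 m and linear speed of plate below 0.02 m/s); the robot touches nothing.
It fails at once if the plate is lifted by more than 12 mm (z of plate in the frame of frame above 0.038 m).
It fails at once if the plate is shoved more than 15 mm aside (horizontal distance between plate and frame above 0.015 m).
It fails at once if a bystander is moved by more than 20 mm (distance of any of case, tin, bottle from where it was at the start of the episode above 0.02 m).
It also fails if it takes over 51 s, if anything falls off the work surface, if the arm or the gripper's body presses on something with over 40 N, if the wrist force passes 120 N, or if a joint passes its speed limit or range.

### The arm

A 6-joint arm with a two-finger parallel gripper is mounted at the origin on a cart in front of the work surface, level with it; the furniture and walls round the work are solid. World frame = base frame: x ahead of the robot, y to its left, z up, the work surface at z = 0. Lengths are in mm, angles in rad, forces in N, time in s.
With the tool pointing down it reaches from about 350 to 975 mm from the base axis. Payload 7.1 kg.
Tool frame: the origin (TCP) lies midway between the tips of the shut fingers; the grasp point (between the pads) lies 19 mm behind it (ctrl.grip_point_offset is the distance from the TCP to the grasp point, in mm); z points along the fingers, y is the line along which they close (so a half turn about z gives the same grasp; the last joint's range is limited). The gripper opens to 88 mm and grips with 3 to 60 N. Pads are 20 mm wide; open, the fingers measure 115 mm over their backs; the gripper's body (75 mm by 178 mm) begins 61 mm behind the grasp point.
Start: joints at [-1.227, 0.423, 1.63, -0, 1.089, -0.019], TCP at [221.825, -584.293, 222.675] pointing down, gripper open.
Joint ranges: [-3, 3], [-0.9, 2.11], [0.09, 2.58], [-1.31, 4.45], [0.11, 2.69], [-2.54, 2.54]. Speed limits (rad/s): [2.39, 2.39, 3.01, 3.14, 3.14, 3.14].

### API

Orientations are given as a rotation vector (axis times angle).
In Python, from workcell import get_obs, optics, close_job, spotter, ctrl gives the robot as it stands. The module is installed in compiled form; this text tells all that it offers.
- The arm moves only by the tool move_arm, never from a script. Its argument "rows" is a list of rows, each a list of 5 numbers: the shift along the tool's x, y, z in cm, then the turn about the tool's z in degrees, then the opening in per cent of the stroke, from 0 (shut) to 100 (fully open). A call has 1 to 10 rows; each row shifts and turns the commanded pose from where the row before left it, along the tool's axes as they then stand; what a row does not reach is not made up. A row lasts 1/8 s, in which the tool goes at most 62.5 mm and 10.7 degrees, less where a joint would pass 70% of its speed; a pose out of reach is approached as far as the arm can. A call with a gripper value outside its range is refused whole. The fingers move at their own pace and stop on an object; the grip force is fixed at half the most. Time passes only in rows, so rows that do not move let the fingers close. It gives the time, the measured TCP pose, the force, the opening and the grip force at its end, in the units of the state.
- get_obs(): the state, without advancing time (a new reading comes with each control period).
- optics.get_image(name): name is "scene" or "top" or "wrist"; returns the picture (400x640x3 uint8, blue, green, red); there is no depth.
- optics.calibration(name): a dict with "camera_matrix" (3x3 intrinsics, pixels), "distortion" ([k1, k2, p1, p2, k3] as OpenCV has them; the pictures are not rectified), "xyz" and "orientation" of the camera in the world. Camera axes: x right, y down, z forward; pixel columns grow to the right and rows downward; lengths in mm; the calibration is good to about 2 mm. A picture is of the moment at which its call begins: read the wrist's pose just before it. calibration takes no time and is no camera call; for the wrist camera it gives the pose at the moment of the call.
- close_job(): hands the job in; it is judged then, once.
Trained networks look in the newest picture that a camera, given by its name, has taken for a name from the list of things; names that differ only in an ending like _2 or _b are one class to them, and where a whole thing is asked for, a point or a joint stands for the part that bears it (a point fixed in the world has none). Each returns a list of dicts, best first, with "conf" (0 to 1); they miss things now and then, are a little off and sometimes report something else, mostly with a low value. They report only what shows in the picture. A call takes as long as a camera call.
- spotter.find_in(camera, label): "point" ([column, row] in pixels, amid what is visible of it).
- spotter.regions_of(camera, label): "region" (400x640 bool, what is visible of it) and "point" ([column, row] in pixels, amid what is visible of it).
The state is a dict: "t": time; "qpos": joint angles; "qvel": joint speeds; "joint_torque": joint torques, N m; "ee_pos": TCP position; "orientation": TCP orientation; "ft_force": force on the tool from outside, world axes, zero at the start; "moment": the same for the moment, N m; "width": finger opening in mm; "grasp_force": force on a finger pad.
Only numpy, scipy, OpenCV 4.12 (cv2) and the standard library are available. Lean on these libraries where they do the work, as an engineer would, in place of code of your own. Each camera call takes 0.05 s, during which the arm holds its last target. There are 200 camera calls.

## Working session

There is one attempt and no reset: what is moved stays moved. The work goes in short steps, Python scripts to look and compute and a tool call to move; the robot and the scene stay as the last step left them, time stands still between calls to the robot, and variables do not carry over. Pictures are saved under pics/ and viewed, at most 10 in all, crops included, and the job is handed in when it is done.

Besides the shell and the picture viewer there is one more tool, called after ">>>" by a JSON object that holds its "method" and its "body", one argument or row to a line. move_arm: Moves the arm, as the interface text tells. Its arguments: {"type":"object","properties":{"rows":{"type":"array","items":{"type":"array","items":{"type":"number"}}}},"required":["rows"]}

```bash
mkdir -p pics; cat > h.py <<'E'
import numpy as np, cv2
from scipy.spatial.transform import Rotation as R
from workcell import get_obs, optics, close_job, spotter, ctrl
def cal(n):
    c=optics.calibration(n); return c
def rot(c):
    o=np.array(c["orientation"],float)
    return R.from_rotvec(o).as_matrix() if o.size==3 else o.reshape(3,3)
def ray(c,p):
    q=cv2.undistortPoints(np.array([[p]],float),np.array(c["camera_matrix"]),np.array(c["distortion"]))[0,0]
    return rot(c)@np.array([q[0],q[1],1])
def onz(c,p,z):
    d=ray(c,p); o=np.array(c["xyz"]); return o+d*(z-o[2])/d[2]
def proj(c,P):
    Rm=rot(c).T; t=-Rm@np.array(c["xyz"])
    return cv2.projectPoints(np.array(P,float).reshape(-1,1,3),cv2.Rodrigues(Rm)[0],t,np.array(c["camera_matrix"]),np.array(c["distortion"]))[0][:,0]
E
python3 - <<'E'
from h import *
for n in ["top","scene"]:
    cv2.imwrite(f"pics/{n}1.png",optics.get_image(n)); c=cal(n); print(n,c["xyz"],c["orientation"])
    for l,z in [("plate",38),("frame",5),("corner_nl",38),("tab_nl",30),("case",30),("tin",38),("bottle",158)]:
        for d in spotter.find_in(n,l)[:5]: print(l,round(d["conf"],2),np.round(d["point"]),np.round(onz(c,d["point"],z)[:2]))
o=get_obs();print(o)
E
```

```text
top [ 228.53311904  -28.57888991 1457.3744187 ] [-2.17600834  2.03419264 -0.22312459]
plate 0.7 [331. 204.] [538. -45.]
plate 0.37 [296. 220.] [477.  66.]
corner_nl 0.96 [329. 205.] [533. -40.]
tab_nl 0.57 [292. 219.] [481.  78.]
case 0.56 [426. 245.] [ 425. -358.]
tin 0.57 [211. 183.] [583. 356.]
bottle 0.61 [443. 206.] [ 527. -379.]
bottle 0.27 [329. 229.] [437. -41.]
scene [149.2449193  708.32951732 864.59269864] [-0.62091104  2.66864706 -1.10447197]
plate 0.73 [323. 198.] [525. -33.]
plate 0.2 [323. 170.] [ 586. -157.]
frame 0.64 [321. 226.] [490.  51.]
corner_nl 0.59 [321. 196.] [533. -38.]
tab_nl 0.65 [291. 218.] [579.  82.]
case 0.56 [386. 157.] [ 416. -333.]
tin 0.83 [241. 284.] [576. 349.]
bottle 0.87 [361. 133.] [ 494. -259.]
bottle 0.55 [320. 196.] [480.  72.]
{'t': 0.8, 'qpos': array([-1.22699077e+00,  4.23067867e-01,  1.62991049e+00,  3.90689804e-05,
        1.08858625e+00, -1.90271668e-02]), 'qvel': array([-0.0009307 , -0.0007738 , -0.00015459,  0.00163295,  0.00039467,
        0.0025778 ]), 'joint_torque': array([-2.02693780e-03, -5.44520831e+01, -2.74033552e+01,  6.42039254e-02,
        1.67740392e-02, -8.11423291e-06]), 'ee_pos': array([ 221.84054574, -584.28827932,  222.69101037]), 'orientation': array([3.09001982e+00, 5.66783196e-01, 6.07790889e-05]), 'ft_force': array([-0.87876386,  0.8600239 ,  0.22317288]), 'moment': array([ 0.01900203,  0.05786052, -0.03367461]), 'grasp_force': 0.0, 'width': 87.97839976206993}
```

```bash
python3 -c "
import cv2
a=cv2.imread('pics/top1.png')[130:290,200:460];cv2.imwrite('pics/t1c.png',cv2.resize(a,None,fx=3,fy=3,interpolation=cv2.INTER_CUBIC))"
```

```text
(no output)
```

View pics/t1c.png

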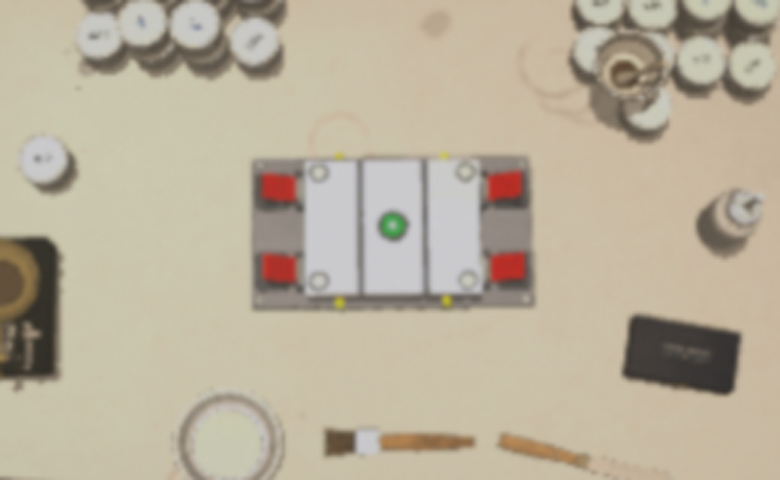

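View pics/scene1.png

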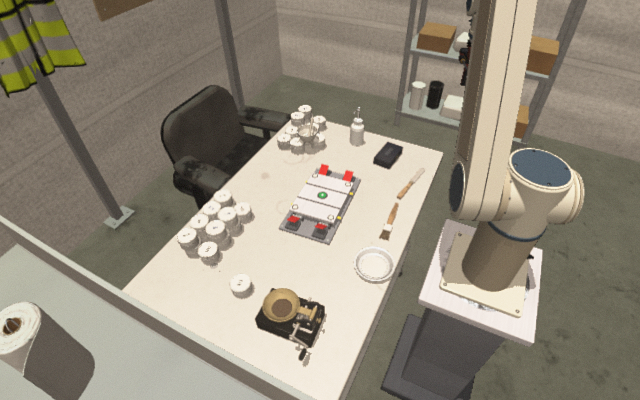

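```bash
cat >> h.py <<'E'
L={'nl':(-60,80),'nr':(-60,-80),'fl':(60,80),'fr':(60,-80)}
E
python3 - <<'E'
from h import *
c=cal("top")
px={'nl':(319,281),'nr':(468,280),'fl':(319,173),'fr':(465,171)}
W={k:onz(c,(200+(u+.5)/3-.5,130+(v+.5)/3-.5),38)[:2] for k,(u,v) in px.items()}
for k in W: print(k,W[k])
ctr=sum(W.values())/4
a=np.array([L[k] for k in W],float); b=np.array([W[k]-ctr for k in W])
th=np.arctan2((a[:,0]*b[:,1]-a[:,1]*b[:,0]).sum(),(a*b).sum()); print(ctr,th,np.abs(b).mean(0))
o=get_obs(); M=R.from_rotvec(o["orientation"]).as_matrix(); print(M.round(3))
# same estimate seen in scene
cs=cal("scene"); Rt=np.array([[np.cos(th),-np.sin(th)],[np.sin(th),np.cos(th)]])
P=[[*(ctr+Rt@np.array(L[k])),38] for k in W]
q=proj(cs,P); im=cv2.imread("pics/scene1.png")
for p in q: cv2.circle(im,(int(round(p[0]*1)),int(round(p[1]))),1,(255,0,255),-1)
cv2.imwrite("pics/s1c.png",cv2.resize(im[150:250,260:380],None,fx=5,fy=5,interpolation=cv2.INTER_NEAREST))
d=np.array([*ctr,250])-o["ee_pos"]; print("tool shift",M.T@d, "yaw",np.degrees(np.arctan2(M[1,0],M[0,0])))
E
```

```text
nl [468.42436756  31.57056455]
nr [ 480.25212247 -127.70023707]
fl [587.40625238  40.41109256]
fr [ 600.47803326 -118.32772668]
[534.14019392 -43.51157666] 0.07736461149637806 [59.8019489  79.50240521]
[[ 0.935  0.355  0.   ]
 [ 0.355 -0.935 -0.   ]
 [ 0.     0.    -1.   ]]
tool shift [ 483.89581886 -394.73488654  -27.30383007] yaw 20.787745800761037
```

View pics/s1c.png

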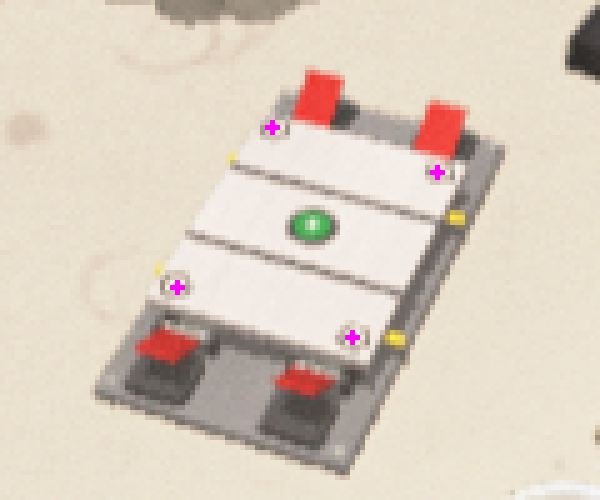

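>>> {"method": "move_arm", "body": {
  "rows": [
    [0, 0, 0, 8.2, 0],
    [0, 0, 0, 8.2, 0],
    [3.66, -5.4, 0, 0, 0],
    [3.66, -5.4, 0, 0, 0],
    [3.66, -5.4, 0, 0, 0],
    [3.66, -5.4, 0, 0, 0]
  ]
}}

```text
t: 1.55
ee_pos: [346.6, -365.6, 222.9]
orientation: [3.139, 0.119, 0.001]
ft_force: [0.3, -0.5, -0.1]
width: 31.2
grasp_force: 0.0
```

>>> {"method": "move_arm", "body": {
  "rows": [
    [3.66, -5.4, 0, 0, 0],
    [3.66, -5.4, 0, 0, 0],
    [3.66, -5.4, 2, 0, 0],
    [3.66, -5.4, 2, 0, 0],
    [0, 0, 0, 0, 0]
  ]
}}

```text
t: 2.17
ee_pos: [467.9, -151.5, 185.0]
orientation: [-3.138, -0.129, 0.002]
ft_force: [-0.2, 0.3, 0.6]
width: 0.2
grasp_force: 0.0
```

```bash
cat >> h.py <<'E'
C=np.array([534.1,-43.5]); TH=0.0774
Rt=np.array([[np.cos(TH),-np.sin(TH)],[np.sin(TH),np.cos(TH)]])
def goto(x,y,z):
    o=get_obs(); M=R.from_rotvec(o["orientation"]).as_matrix()
    w=np.array([*(C+Rt@np.array([x,y])),z])
    return (M.T@(w-o["ee_pos"])/10).round(2), np.degrees(np.arctan2(M[1,0],M[0,0])).round(2)
E
python3 - <<'E'
from h import *
im=optics.get_image("wrist"); c=cal("wrist")
loc=lambda w:np.round(Rt.T@(w[:2]-C),1)
for d in spotter.find_in("wrist","tab_nl")[:5]: print(d["conf"],d["point"],loc(onz(c,d["point"],30)))
P=[[*(C+Rt@np.array(L[k])),38] for k in L]+[[*(C+Rt@np.array([x,y])),36] for x in(-45,45) for y in(-131,131)]
q=proj(c,P);print(q.round())
for p in q:
    if 0<p[0]<640 and 0<p[1]<400: cv2.circle(im,tuple(int(v) for v in p),3,(255,0,255),-1)
cv2.imwrite("pics/w1.png",im)
# tab positions from top picture
ct=cal("top")
for p in[(278,188),(506,186),(279,268),(508,268)]: print(loc(onz(ct,(200+p[0]/3-.3,130+p[1]/3-.3),32)))
o=get_obs();print(o["t"],o["ee_pos"],o["ft_force"],o["orientation"])
print([(k,goto(*L[k],60)) for k in L])
E
```

```text
0.88 [84.2, 150.8] [-45.5 123.6]
0.35 [207.2, 96.2] [ 3.6 -0.6]
[[125. 167.]
 [295. 167.]
 [109.  30.]
 [293.  27.]
 [350. 151.]
 [ 73. 151.]
 [353.  46.]
 [ 58.  51.]]
[ 44.6 124.4]
[  44.5 -124.8]
[-44.1 123.1]
[ -46.6 -124. ]
2.275 [ 467.24473366 -154.57034684  186.0082286 ] [ 0.41997063 -0.19015066 -0.46067523] [ 3.13900750e+00  1.23365026e-01 -6.59688490e-04]
[('nl', (array([  1.55, -18.56,  12.6 ]), np.float64(4.5))), ('nr', (array([ 1.53, -2.56, 12.6 ]), np.float64(4.5))), ('fl', (array([ 13.55, -18.54,  12.59]), np.float64(4.5))), ('fr', (array([13.53, -2.54, 12.59]), np.float64(4.5)))]
```

View pics/w1.png

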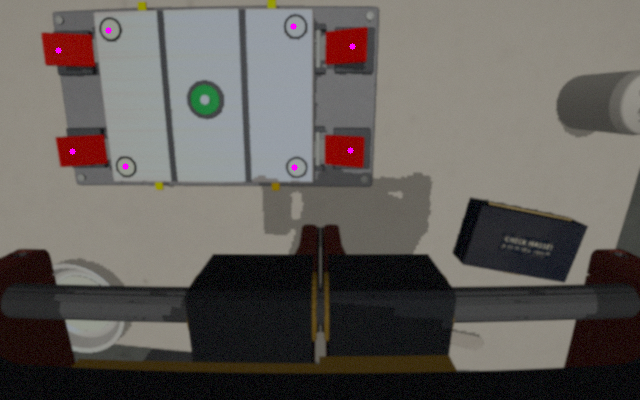

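>>> {"method": "move_arm", "body": {
  "rows": [
    [1.53, -2.56, 4, 0, 0],
    [0, 0, 5, 0, 0],
    [0, 0, 4.6, 0, 0],
    [0, 0, 0, 0, 0],
    [0, 0, 0, 0, 0]
  ]
}}

```text
t: 2.9
ee_pos: [481.1, -129.5, 51.5]
orientation: [3.139, 0.118, 0.002]
ft_force: [-0.5, 0.9, 1.0]
width: 0.3
grasp_force: 0.0
```

>>> {"method": "move_arm", "body": {
  "rows": [
    [0, 0, 0.9, 0, 0],
    [0, 0, 0.3, 0, 0],
    [0, 0, 0.15, 0, 0],
    [0, 0, 0.15, 0, 0],
    [0, 0, 0, 0, 0]
  ]
}}

```text
t: 3.52
ee_pos: [481.1, -128.5, 38.0]
orientation: [3.138, 0.121, 0.002]
ft_force: [-9.1, 0.5, 35.8]
width: 0.5
grasp_force: 17.9
```

>>> {"method": "move_arm", "body": {
  "rows": [
    [0, 0, -1.5, 0, 0],
    [6, 0, 0, 0, 0],
    [6, 0, 0, 0, 0],
    [0, 0, 0, 0, 0],
    [0, 0, 0, 0, 0]
  ]
}}

```text
t: 4.15
ee_pos: [599.1, -118.7, 49.8]
orientation: [-3.139, -0.121, 0.002]
ft_force: [-0.9, -0.2, -0.1]
width: 0.3
grasp_force: 0.0
```

```bash
python3 - <<'E'
from h import *
o=get_obs(); print(o["ee_pos"],o["ft_force"],goto(*L["fr"],50))
E
```

```text
[ 599.08564312 -118.706615     49.79206456] [-0.9027741  -0.18803208 -0.08519998] (array([ 0.1 , -0.  , -0.02]), np.float64(4.42))
```

>>> {"method": "move_arm", "body": {
  "rows": [
    [0, 0, 0.9, 0, 0],
    [0, 0, 0.3, 0, 0],
    [0, 0, 0.1, 0, 0],
    [0, 0, 0, 0, 0]
  ]
}}

```text
t: 4.65
ee_pos: [599.8, -119.1, 37.0]
orientation: [-3.139, -0.12, 0.001]
ft_force: [-1.5, 0.3, 2.1]
width: 0.2
grasp_force: 0.7
```

>>> {"method": "move_arm", "body": {
  "rows": [
    [0, 0, 0.1, 0, 0],
    [0, 0, 0, 0, 0]
  ]
}}

```text
t: 4.9
ee_pos: [600.2, -119.1, 36.1]
orientation: [3.139, 0.12, 0.0]
ft_force: [-1.5, 0.7, 2.5]
width: 0.4
grasp_force: 1.0
```

>>> {"method": "move_arm", "body": {
  "rows": [
    [0, 0, 0.1, 0, 0],
    [0, 0, 0.1, 0, 0],
    [0, 0, 0.1, 0, 0],
    [0, 0, 0.05, 0, 0],
    [0, 0, 0, 0, 0],
    [0, 0, 0, 0, 0]
  ]
}}

```text
t: 5.65
ee_pos: [600.5, -119.3, 33.8]
orientation: [3.139, 0.12, 0.001]
ft_force: [-4.9, -1.1, 13.2]
width: 0.5
grasp_force: 6.7
```

>>> {"method": "move_arm", "body": {
  "rows": [
    [0, 0, 0.08, 0, 0],
    [0, 0, 0, 0, 0],
    [0, 0, 0, 0, 0]
  ]
}}

```text
t: 6.02
ee_pos: [600.5, -119.3, 33.7]
orientation: [3.139, 0.12, 0.001]
ft_force: [-6.4, -0.2, 19.4]
width: 0.4
grasp_force: 9.8
```

>>> {"method": "move_arm", "body": {
  "rows": [
    [0, 0, -1.5, 0, 0],
    [0, 0, -1.5, 0, 0],
    [-1.5, 5.1, 0, 0, 0],
    [0, 0, 0, 0, 0],
    [0, 0, 0, 0, 0]
  ]
}}

```text
t: 6.65
ee_pos: [589.1, -170.9, 61.9]
orientation: [-3.139, -0.119, -0.0]
ft_force: [0.5, -0.1, 0.1]
width: 0.2
grasp_force: 0.0
```

```bash
python3 - <<'E'
from h import *
o=get_obs(); print(o["ee_pos"],o["ft_force"],goto(45,-131,22))
im=optics.get_image("top")[130:290,200:460]; cv2.imwrite("pics/t2.png",cv2.resize(im,None,fx=3,fy=3))
E
```

```text
[ 589.07610312 -170.92082564   61.93813273] [ 0.50004682 -0.10685564  0.08021758] (array([ 0.  , -0.03,  3.99]), np.float64(4.33))
```

>>> {"method": "move_arm", "body": {
  "rows": [
    [0, 0, 1.5, 0, 0],
    [0, 0, 0.6, 0, 0],
    [0, 0, 0.5, 0, 0],
    [0, 0, 0.4, 0, 0],
    [0, 0, 0.4, 0, 0],
    [0, 0, 0.3, 0, 0],
    [0, 0, 0.2, 0, 0],
    [0, 0, 0.1, 0, 0],
    [0, 0, 0, 0, 0],
    [0, 0, 0, 0, 0]
  ]
}}

```text
t: 7.95
ee_pos: [589.5, -171.4, 22.2]
orientation: [3.139, 0.12, 0.001]
ft_force: [-0.6, -3.9, 7.3]
width: 0.9
grasp_force: 3.5
```

>>> {"method": "move_arm", "body": {
  "rows": [
    [0, 0, 0.1, 0, 0],
    [0, 0, 0.05, 0, 0],
    [0, 0, 0, 0, 0],
    [0, 0, 0, 0, 0]
  ]
}}

```text
t: 8.45
ee_pos: [589.6, -171.4, 21.9]
orientation: [3.139, 0.12, 0.002]
ft_force: [-3.9, -3.6, 17.9]
width: 0.3
grasp_force: 9.0
```

>>> {"method": "move_arm", "body": {
  "rows": [
    [0, 0, -3, 0, 0],
    [0, 0, -5, 0, 0],
    [0, 0, -5, 0, 0],
    [-5, 0, 0, 0, 0],
    [-5, 0, 0, 0, 0],
    [-5, 0, 0, 0, 0],
    [0, 0, 0, 0, 0],
    [0, 0, 0, 0, 0]
  ]
}}

```text
t: 9.45
ee_pos: [440.2, -182.5, 150.3]
orientation: [-3.139, -0.12, -0.001]
ft_force: [0.2, 0.0, 0.4]
width: 0.6
grasp_force: 0.0
```

```bash
python3 - <<'E'
from h import *
o=get_obs(); print(o["t"],o["ee_pos"],o["ft_force"])
w=optics.get_image("wrist")[:300]; s=optics.get_image("scene")[150:250,260:380]
cv2.imwrite("pics/end.png",np.hstack([cv2.resize(w,(440,300)),cv2.resize(s,(360,300),interpolation=cv2.INTER_CUBIC)]))
E
```

```text
9.45 [ 440.157457   -182.50763141  150.28739656] [0.20899598 0.0388748  0.42123241]
```

View pics/end.png

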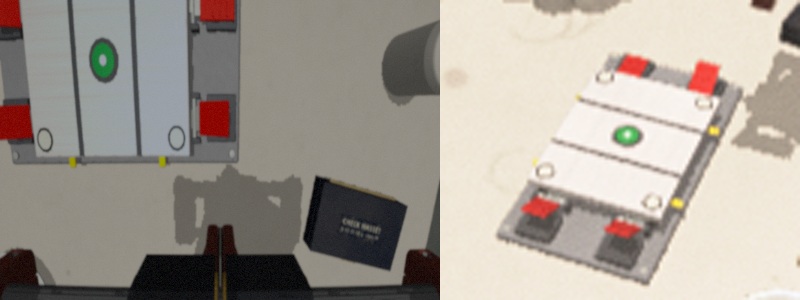

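```bash
python3 -c "
from h import *
print(close_job())"
```

```text
the job is handed in; nothing more can be done
None
```

The far right corner was the one that rocked. I pressed it down about 4.3 mm until it stopped hard at 19 N, then pressed its red shim tab flat. The last pictures show that tab flat and the other three standing. Two points are unconfirmed: I judged the stop from fingertip height and force, because its witness slide could not be read in the pictures. The firm near right corner also briefly took about 36 N, above the 20 N you gave, and the fingertip stayed at the mark's height. The job is handed in at about 9.5 s, and no verdict came back.

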